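Press the lid onto an ointment jar with the hand press

ROBOT

A 6-joint arm with a two-finger parallel gripper is mounted at the origin on the work surface; the furniture and walls round the work are solid. World frame = base frame: x ahead of the robot, y to its left, z up, the work surface at z = 0. Lengths are in m, angles in rad, forces in N, time in s.
With the tool pointing down it reaches from about 0.225 to 0.875 m from the base axis. Payload 3.4 kg.
Tool frame: the origin (TCP) lies at the very end of the fingers, on their centre line; the grasp point (between the pads) lies 19 mm behind it; z points along the fingers, y is the line along which they close (so a half turn about z gives the same grasp; the last joint's range is limited). The gripper opens to 85 mm and grips with 20 to 120 N. Pads are 22 mm wide; open, the fingers measure 114 mm over their backs; the gripper's body (76 mm by 85 mm) begins 54 mm behind the grasp point. The pads swing forward as they close: fully open they stand 13 mm farther back than shut.
Start: joints at [-1.454, 0.276, 1.505, -0, 1.361, -0.121], TCP at [0.135, -0.559, 0.231] pointing down, gripper open.
Joint ranges: [-2.89, 2.89], [-0.75, 2.08], [0.22, 2.7], [-1.18, 4.32], [0.11, 2.71], [-2.7, 2.7]. Speed limits (rad/s): [2.57, 2.57, 3.14, 3.14, 3.14, 3.14].

INTERFACE

Orientations are given as a unit quaternion [w, x, y, z].
In Python, from rig import readout, vision, manip gives the robot as it stands.
- The arm moves only by the shell command python3 -m handwheel 'ROWS' [FORCE]. ROWS is JSON, a list of rows, each a list of 3 entries, a list of its own where there are three numbers: the shift along the tool's x, y, z in mm, then the turn, a rotation vector about the tool's x, y, z in units of 6 degrees (1.0 is 6 degrees), then the closure, from -1 (fully open) to 1 (shut), so that 0 is half open. A call has 1 to 20 rows; each row shifts and turns the commanded pose from where the row before left it, along the tool's axes as they then stand; what a row does not reach is not made up. A row lasts 1/8 s, in which the tool goes at most 62.5 mm and 10.7 degrees, less where a joint would pass 70% of its speed; a pose out of reach is approached as far as the arm can. A call is refused whole if a number of a shift passes 62.5 or a number of a turn 1, either way. A call with a gripper value outside its range is refused whole. The fingers move at their own pace and stop on an object; FORCE is the grip in N (left out, the last holds). Time passes only in rows, so rows that do not move let the fingers close. It gives the time, the measured TCP pose, the force, the opening and the grip force at its end, in the units of the state.
- readout.get_state(): the state, without advancing time (a new reading comes with each control period).
- vision.get_image(name): name is "scene" or "side" or "wrist"; returns the picture (400x640x3 uint8, blue, green, red); there is no depth.
- vision.camera_params(name): a dict with "intrinsics" (3x3 intrinsics, pixels), "rvec" (rotation vector, rad) and "tvec" (3), from world to camera coordinates, as OpenCV has them; the wrist camera has in their place "hand_eye" (4x4, takes a point from camera to tool coordinates, whose origin is the TCP and whose axes are the flange's). Camera axes: x right, y down, z forward; pixel columns grow to the right and rows downward; lengths in m; the calibration is good to about 2 mm. A picture is of the moment at which its call begins: read the wrist's pose just before it. camera_params takes no time and is no camera call.
- manip.sign_off(): hands the job in; it is judged then, once.
The state is a dict: "clock": time; "qpos": joint angles; "qd": joint speeds; "effort": joint torques, N m; "position": TCP position; "ee_rot": TCP orientation; "contact_force": force on the tool from outside, world axes, zero at the start; "moment": the same for the moment, N m; "width": finger opening in m; "gripper_force": force on a finger pad.
Only numpy, scipy, OpenCV 4.12 (cv2) and the standard library are available. Lean on these libraries where they do the work, as an engineer would, in place of code of your own. Each camera call takes 0.05 s, during which the arm holds its last target. There are 200 camera calls.

TASK

An ointment jar with its press-on lid only set on top stands on the die plate of the hand press, which is drawn out for loading. With a fingertip push the die plate, by the steel knob on its front, fully home under the ram; then push the lever's ball knob down with one finger until the ram has pressed the lid fully home, and let the sprung lever come all the way back up, so that the closed jar stands free under the raised ram. Do not touch or lift the jar itself or bring the ram down before the plate is home, and leave the bottle, the screw-lid jar and the cup beside the press standing where they are.

Things in the scene. Friction and masses are not known exactly. Their poses are not given: they have to be found in the camera images.
- press: Hand press fixed to the table: blue base 137 x 102 mm (top at z 26, front edge at x -73), blue head, 290 mm tall. Origin: under the middle of the base, on the table; its -x side is its front, z up. Column at x +36 (to z 242); the head (76 x 46 mm, z 158 to 216) reaches forward to x -46. The lever is on its -y side.
- press_die (a joint): How far the die plate is drawn out to the front, m: 0 = home under the ram (firm stop), 0.05 = fully out; starts near 0.028. Slides along the press's x with about 1.5 N friction. The plate carries the jar.
- die_knob (a point): Middle of the flat front face of the steel knob (17 mm across, z 30 to 46) at the front of the die plate, the place to push (towards the press's +x); moves with the plate, at x -84, y 1, z 38 of the press when home. The base's front edge is at x -73. The lever's ball knob and the head overhang, so a tool that leans back to the front by 10 to 20 degrees keeps clear of them.
- press_lever (a joint): Lever angle, rad: 0 = up (rest), grows to 1.309 as the knob swings forward and down; hinge along the press's y through x -4, z 190. A spring brings it back up. 34.4 mm of ram per rad. Pushing the knob takes about 11 to 16 N over the first half, less below, then comes to a firm stop with the lid home (near 0.68).
- knob (a point): Centre of the black ball knob (26 mm across) on the lever; circles the hinge at 102 mm radius in the plane y -35.5 of the press. At rest x -58, z 276; with the lid home about x -98, z 227. Push it from above: it travels forward and down along its arc and rolls under the tip, so let the tip run forward with it or a little ahead (about 10 mm in all); dragging back on it doubles the push.
- press_ram (a joint): How far the ram is down, m: 0 = up, 0.045 = lowest. Its square foot (46 x 46 mm, centred at x -26, y 1 of the press, underside at z 95 when up) meets the lid near 0.018 and has pressed it home near 0.023.
- nest_centre (a point): Centre of the grey locating ring (outer 50 mm, inner 43 mm, 5 mm high) on the die plate's top, z 45; moves with the plate.
- jar: White squat plastic ointment jar, loose, 40 mm across, standing in the locating ring. Origin: centre of its underside. With its lid only set on it is 32 mm tall (top at z 77), with the lid home 27 mm (z 72).
- lid (a joint): How far the jar's white lid (42 mm across, 10 mm tall) is pressed down, m: 0 = only set on, 0.005 = fully home on the shoulder. Takes about 10 N from the ram and stays where it is pressed.
- amber_bottle: Bystander: loose amber bottle with black cap, 48 mm across, 94 mm tall, standing on the press's left (+y) side. Origin: centre of its underside.
- ointment_jar: Bystander: loose ointment jar with white screw lid, 55 mm across, 40 mm tall, to the right (-y) of the press. Origin: centre of its underside.
- cup: Bystander: loose white cup, 52 mm across, 49 mm tall, to the right, nearer the robot. Origin: centre of its underside.
Mind the look-alikes: they are no part of the job. What is shaped like the jar but blue is not meant.

How it is judged:
On the way, in this order (a step that is already met when the one before it is completed fails the run):
1. the die plate is home under the raised ram (value of joint press_die below 0.003 m and value of joint press_ram below 0.014 m), for 0.2 s.
2. the ram has pressed the lid home (value of joint lid above 0.004 m and contact force between press_ram and jar above 1 N), for 0.1 s.
At the end, for the whole second after the job is handed in: The lid is at least 4 of its 5 mm down, the die plate within 4 mm of home, the ram raised to within 6 mm of its top, and the jar stands upright in the locating ring, within 6 mm of its centre (value of joint lid above 0.004 m and value of joint press_die below 0.004 m and value of joint press_ram below 0.006 m and horizontal distance between jar and nest_centre below 0.006 m and angle between jar's own z axis and vertical below 0.1 rad and linear speed of jar below 0.02 m/s); the robot touches nothing.
It fails at once if the robot touches the jar or its lid (contact force between any of the fingers, the arm and jar above 0.5 N).
It fails at once if the jar is lifted or tipped (height (world z) of jar above 0.055 m or height (world z) of jar below 0.035 m or angle between jar's own z axis and vertical above 0.35 rad).
It fails at once if the ram is brought down before the die plate is home (value of joint press_ram above 0.015 m and value of joint press_die above 0.006 m).
It fails at once if a bystander is moved by more than 2 cm or knocked over (distance of any of amber_bottle, ointment_jar, cup from where it was at the start of the episode above 0.02 m or angle between any of amber_bottle, ointment_jar, cup's own z axis and vertical above 0.5 rad).
It also fails if it takes over 61 s, if anything falls off the work surface, if the arm or the gripper's body presses on something with over 40 N, if the wrist force passes 120 N, or if a joint passes its speed limit or range.

## Working session

There is one attempt and no reset: what is moved stays moved. The work goes in short steps, Python scripts to look and compute and a shell command to move; the robot and the scene stay as the last step left them, time stands still between calls to the robot, and variables do not carry over. Pictures are saved under pics/ and viewed, at most 10 in all, crops included, and the job is handed in when it is done.

```bash
mkdir -p pics; ls
python3 - <<'E'
from rig import readout, vision
import cv2,numpy as np
s=readout.get_state();print(s)
for n in ("scene","side"):
    cv2.imwrite(f"pics/{n}0.png",vision.get_image(n));p=vision.camera_params(n);print(n,p)
    R=cv2.Rodrigues(np.array(p["rvec"]))[0];print("cam pos",-R.T@np.array(p["tvec"]).ravel())
E
```

```text
pics
{'clock': 0.0, 'qpos': array([-1.45402774e+00,  2.76606975e-01,  1.50611618e+00, -2.59416538e-06,
        1.36070510e+00, -1.21001362e-01]), 'qd': array([-0.00179233, -0.00043222,  0.00038964,  0.00234291, -0.00054875,
       -0.00058414]), 'effort': array([-1.64441994e-03, -4.16782129e+01, -2.45812869e+01, -4.80536855e-04,
        1.12037198e-02, -4.95956471e-06]), 'position': array([ 0.1353651 , -0.55830322,  0.23043964]), 'ee_rot': array([-9.17802413e-04,  9.92941050e-01,  1.18605345e-01,  6.74112788e-07]), 'contact_force': array([0.54930346, 0.0981892 , 0.40902225]), 'moment': array([ 0.04880717, -0.00600142,  0.00260537]), 'gripper_force': 0.0, 'width': 0.08577535761480917}
scene {'intrinsics': array([[445.66992842,   0.        , 323.55625066],
       [  0.        , 445.66992842, 198.81241804],
       [  0.        ,   0.        ,   1.        ]]), 'rvec': array([ 1.85767953, -0.80787721,  0.56652856]), 'tvec': array([-0.05428063,  0.33976252,  0.71573108])}
cam pos [-0.36229326 -0.37626679  0.59818293]
side {'intrinsics': array([[471.30381699,   0.        , 322.53797952],
       [  0.        , 471.30381699, 202.89058353],
       [  0.        ,   0.        ,   1.        ]]), 'rvec': array([ 0.31142789, -2.50033172,  1.6203539 ]), 'tvec': array([0.46756529, 0.08884276, 1.2320584 ])}
cam pos [0.17357401 1.17015333 0.58744487]
```

View pics/scene0.png

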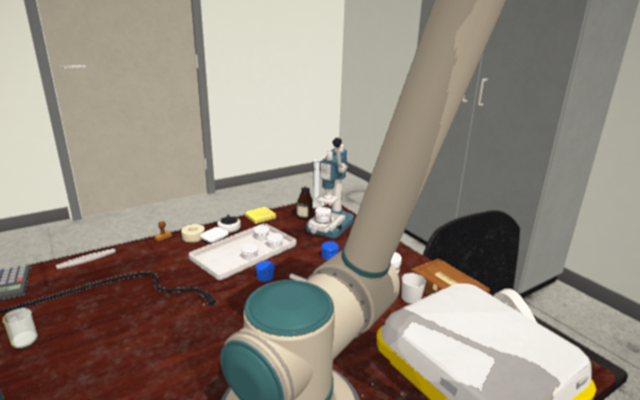

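View pics/side0.png

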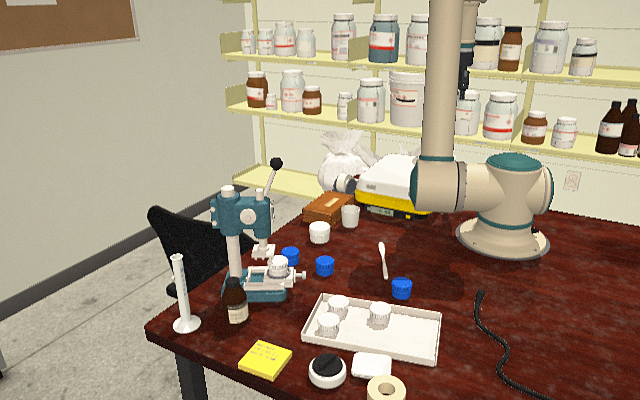

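The scene view shows the press at about (330,200), with the ball knob at about (337,143). In the side view the ball knob is at (276,163) and the jar on the plate at (280,265). I'll enlarge both.

Run:
```python
import cv2,numpy as np
a=cv2.imread("pics/scene0.png")[130:250,290:410];b=cv2.imread("pics/side0.png")[145:345,190:350]
A=cv2.resize(a,None,fx=4,fy=4,interpolation=cv2.INTER_CUBIC);B=cv2.resize(b,None,fx=2.4,fy=2.4,interpolation=cv2.INTER_CUBIC)
h=480;o=np.zeros((h,A.shape[1]+B.shape[1]-64,3),np.uint8)[:, :800]
o=np.hstack([A[:h,:400],B[:h]]);print(o.shape);cv2.imwrite("pics/z0.png",o[:600,:800])
```

```text
(480, 784, 3)
```

View pics/z0.png

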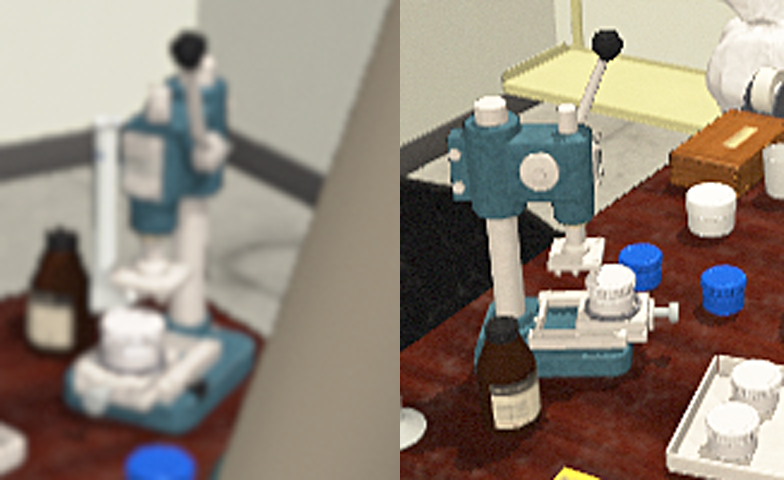

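```bash
cat > h.py <<'E'
import cv2,numpy as np
from rig import readout, vision
from scipy.spatial.transform import Rotation as Ro
def ray(n,px):
    p=vision.camera_params(n);R=cv2.Rodrigues(np.array(p["rvec"]))[0]
    u=cv2.undistortPoints(np.array([[px]],float),p["intrinsics"],None)[0,0]
    d=R.T@np.array([*u,1]);return -R.T@np.array(p["tvec"]).ravel(),d/np.linalg.norm(d)
def tri(*obs):
    A=np.zeros((3,3));b=np.zeros(3);rs=[ray(*o) for o in obs]
    for c,d in rs: P=np.eye(3)-np.outer(d,d);A+=P;b+=P@c
    x=np.linalg.solve(A,b);return x,[np.linalg.norm((np.eye(3)-np.outer(d,d))@(x-c)) for c,d in rs]
def onz(n,px,z):
    c,d=ray(n,px);return c+d*(z-c[2])/d[2]
E
python3 - <<'E'
from h import *
np.set_printoptions(precision=4,suppress=True)
O={"ball":((337,142.25),(276.25,163.75),.276),"dk":((313.75,230.5),(306,275.4),.038),"lid":((323.5,210.5),(278.75,258.3),.077),"col":((341.8,145.2),(227.5,188),.242)}
for k,(a,b,z) in O.items(): print(k,*tri(("scene",a),("side",b)),onz("scene",a,z),onz("side",b,z))
E
```

```text
ball [0.4899 0.3313 0.2764] [np.float64(9.498673796286356e-05), np.float64(9.498673796279823e-05)] [0.4912 0.3323 0.276 ] [0.4902 0.3305 0.276 ]
dk [0.4289 0.3504 0.0363] [np.float64(0.0009141777444168896), np.float64(0.000914177744416791)] [0.428  0.3488 0.038 ] [0.4272 0.3541 0.038 ]
lid [0.4827 0.3629 0.0762] [np.float64(0.0012517864750578056), np.float64(0.0012517864750576978)] [0.4791 0.3607 0.077 ] [0.4836 0.3625 0.077 ]
col [0.5751 0.3847 0.2384] [np.float64(0.001178187953632913), np.float64(0.0011781879536329491)] [0.569  0.3791 0.242 ] [0.5692 0.3952 0.242 ]
```

```bash
cat >> h.py <<'E'
np.set_printoptions(precision=4,suppress=True)
def state(): 
    s=readout.get_state();w=np.array(s["ee_rot"]);return np.array(s["position"]),Ro.from_quat(w[[1,2,3,0]]).as_matrix(),s
def togo(t,yaw=None):
    p,R,s=state();print("t",s["clock"],"tcp",p,"tool move mm",R.T@(np.array(t)-p)*1000,"F",s["contact_force"],"Rz",R[:,2],"Rx",R[:,0])
E
python3 - <<'E'
from h import *
L=np.array([[-58,-35.5],[-112,1],[-54,1],[36,1]])/1e3
W=np.array([[.4899,.3313],[.4289,.3504],[.4827,.3629],[.572,.385]])
l=L-L.mean(0);w=W-W.mean(0);y=np.arctan2((l[:,0]*w[:,1]-l[:,1]*w[:,0]).sum(),(l*w).sum())
R=np.array([[np.cos(y),-np.sin(y)],[np.sin(y),np.cos(y)]]);o=W.mean(0)-R@L.mean(0)
print(np.degrees(y),o,(W-o-L@R.T)*1e3)
for q in [(-180,1),(-58,-35.5)]: print(q,o+R@np.array(q)/1e3)
togo([.42,-.3,.35]);togo([*(o+R@np.array([-.18,.001])),.30])
E
```

```text
13.678586129838788 [0.5371 0.3764] [[ 0.7395  3.0998]
 [ 0.8393 -0.4953]
 [-1.7157 -1.7109]
 [ 0.1369 -0.8936]]
(-180, 1) [0.362  0.3348]
(-58, -35.5) [0.4892 0.3282]
t 0.1 tcp [ 0.1354 -0.5583  0.2305] tool move mm [ 337.4854 -184.2242 -119.1074] F [ 0.0433 -0.1651  0.241 ] Rz [-0.0002  0.0017 -1.    ] Rx [0.9719 0.2356 0.0002]
t 0.1 tcp [ 0.1354 -0.5583  0.2305] tool move mm [ 430.6427 -814.7553  -68.0424] F [ 0.0433 -0.1651  0.241 ] Rz [-0.0002  0.0017 -1.    ] Rx [0.9719 0.2356 0.0002]
```

```bash
python3 -m handwheel '[[[42,-23,-15],[0,0,0],1],[[42,-23,-15],[0,0,0],1],[[42,-23,-15],[0,0,0],1],[[42,-23,-15],[0,0,0],1],[[42,-23,-15],[0,0,0],1],[[42,-23,-15],[0,0,0],1],[[42,-23,-15],[0,0,0],1],[[42,-23,-15],[0,0,0],1],[[0,0,0],[0,0,0],1]]' 40
python3 -m handwheel '[[[8,-45,4],[0,0,0],1],[[8,-45,4],[0,0,0],1],[[8,-45,4],[0,0,0],1],[[8,-45,4],[0,0,0],1],[[8,-45,4],[0,0,0],1],[[8,-45,4],[0,0,0],1],[[8,-45,4],[0,0,0],1],[[8,-45,4],[0,0,0],1],[[8,-45,4],[0,0,0],1],[[8,-45,4],[0,0,0],1],[[0,-45,4],[0,0,0],1],[[0,-45,4],[0,0,0],1],[[0,-45,4],[0,0,0],1],[[0,-45,4],[0,0,0],1],[[0,0,0],[0,0,0],1]]'
python3 - <<'E'
from h import *
togo([.362,.335,.15]);print(state()[2]["qpos"])
cv2.imwrite("pics/w1.png",vision.get_image("wrist"));print(vision.camera_params("wrist"))
E
```

```text
clock: 1.23
position: [0.4209, -0.2989, 0.3521]
ee_rot: [0.0, 0.993, 0.121, 0.001]
contact_force: [-0.4, -0.4, 0.2]
width: 0.0001
gripper_force: 0.0
clock: 3.1
position: [0.3473, 0.3313, 0.2939]
ee_rot: [0.001, 0.993, 0.12, -0.001]
contact_force: [0.5, -0.5, -1.0]
width: -0.0003
gripper_force: 0.0
t 3.1 tcp [0.3473 0.3313 0.2939] tool move mm [ 15.4713  -0.171  143.8698] F [ 0.451  -0.5273 -0.9937] Rz [-0.002  -0.0013 -1.    ] Rx [ 0.9711  0.2386 -0.0022]
[0.6167 0.1011 1.5764 0.0001 1.4665 1.9466]
{'intrinsics': array([[323.5098,   0.    , 317.5348],
       [  0.    , 323.5098, 201.6665],
       [  0.    ,   0.    ,   1.    ]]), 'hand_eye': array([[-0.0003, -0.9494, -0.3139,  0.0808],
       [ 1.    , -0.0001, -0.0007, -0.0003],
       [ 0.0006, -0.3139,  0.9494, -0.1428],
       [ 0.    ,  0.    ,  0.    ,  1.    ]])}
```

View pics/w1.png

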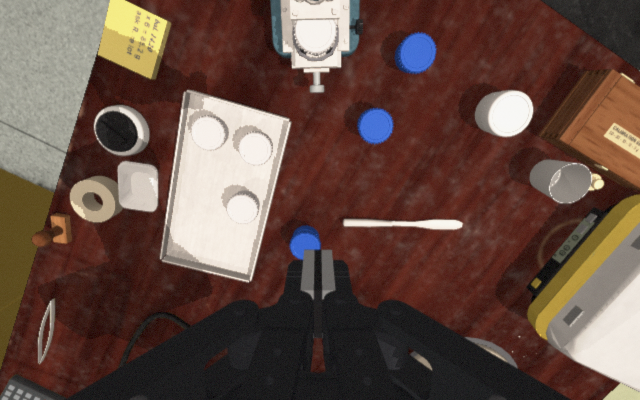

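The wrist view shows the die knob's front face at about (317,91), with the jar behind it at (316,37). The tray and blue jars lie to either side.

```bash
cat >> h.py <<'E'
def wz(px,z):
    p,R,s=state();c=vision.camera_params("wrist");H=c["hand_eye"]
    u=cv2.undistortPoints(np.array([[px]],float),c["intrinsics"],None)[0,0]
    o=p+R@H[:3,3];d=R@H[:3,:3]@np.array([*u,1]);return o+d*(z-o[2])/d[2]
E
python3 - <<'E'
from h import *
for px,z in [((317,91),.038),((317,91),.030),((316,37),.077),((375,125),.0),((289,117),.02)]: print(px,wz(px,z))
k=wz((317,91),.036);a=np.radians(13.7);e=np.array([np.cos(a),np.sin(a),0])
togo([*(k-e*.045)[:2],.036])
E
```

```text
(317, 91) [0.4295 0.3506 0.038 ]
(317, 91) [0.4296 0.3506 0.03  ]
(316, 37) [0.4788 0.3636 0.077 ]
(375, 125) [0.4067 0.2663 0.    ]
(289, 117) [0.3915 0.3774 0.02  ]
t 3.15 tcp [0.3477 0.3299 0.2942] tool move mm [ 39.8746  -1.2471 258.1163] F [ 0.3898 -0.5781 -0.4112] Rz [-0.0014 -0.0024 -1.    ] Rx [ 0.9714  0.2372 -0.0019]
```

```bash
python3 -m handwheel '[[[13,0,0],[0,0.9,0],1],[[13,0,0],[0,0.8,0],1],[[13,-1,0],[0,0.8,0],1],[[-13,0,48],[0,0,0],1],[[-13,0,48],[0,0,0],1],[[-13,0,48],[0,0,0],1],[[-13,0,48],[0,0,0],1],[[0,0,0],[0,0,0],1]]'
python3 - <<'E'
from h import *
togo([.386,.340,.036])
E
```

```text
clock: 4.15
position: [0.3827, 0.3361, 0.0963]
ee_rot: [-0.012, 0.985, 0.117, 0.126]
contact_force: [0.5, 0.0, 0.3]
width: 0.0005
gripper_force: 0.0
t 4.15 tcp [0.3827 0.3361 0.0963] tool move mm [-11.0623  -3.2884  59.3729] F [0.4509 0.0379 0.3198] Rz [ 0.2444  0.0535 -0.9682] Rx [0.9411 0.2276 0.2502]
```

```bash
python3 -m handwheel '[[[-5,-1,30],[0,0,0],1],[[-5,-2,29],[0,0,0],1],[[0,0,0],[0,0,0],1],[[8,0,2],[0,0,0],1],[[8,0,2],[0,0,0],1],[[8,0,2],[0,0,0],1],[[0,0,0],[0,0,0],1]]'
python3 - <<'E'
from h import *
togo([.4295,.3506,.036])
cv2.imwrite("pics/s2.png",cv2.resize(vision.get_image("side")[145:345,190:390],None,fx=2.5,fy=2.5,interpolation=2))
E
```

```text
clock: 5.03
position: [0.415, 0.3508, 0.0414]
ee_rot: [-0.016, 0.984, 0.117, 0.13]
contact_force: [0.1, 0.7, 0.2]
width: 0.0004
gripper_force: 0.0
t 5.025 tcp [0.415  0.3508 0.0414] tool move mm [12.1841  3.6007  8.8638] F [0.0884 0.6826 0.2492] Rz [ 0.253   0.0618 -0.9655] Rx [0.9385 0.2268 0.2605]
```

View pics/s2.png

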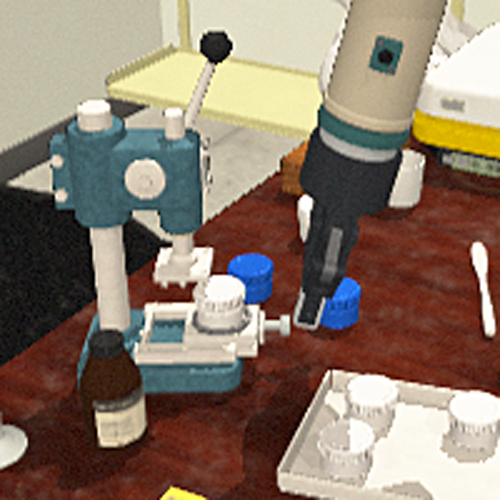

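The finger tip hangs just short of the die knob, which is at (285,325) in the crop. I'll correct by 4 mm sideways and 5 mm down, then push.

```bash
python3 -m handwheel '[[[-1,4,5],[0,0,0],1],[[0,0,0],[0,0,0],1],[[4,0,1],[0,0,0],1],[[4,0,1],[0,0,0],1],[[4,0,1],[0,0,0],1],[[4,0,1],[0,0,0],1],[[4,0,1],[0,0,0],1],[[0,0,0],[0,0,0],1]]'
python3 - <<'E'
from h import *
togo([.4295,.3506,.036])
E
python3 -m handwheel '[[[4,0,1.1],[0,0,0],1],[[3,0,0.8],[0,0,0],1],[[2,0,0.5],[0,0,0],1],[[0,0,0],[0,0,0],1]]'
python3 - <<'E'
from h import *
togo([.4295,.3506,.036])
E
```

```text
clock: 6.08
position: [0.4358, 0.3516, 0.0362]
ee_rot: [-0.016, 0.984, 0.118, 0.13]
contact_force: [-0.5, 0.1, 0.0]
width: 0.0002
gripper_force: 0.1
t 6.075 tcp [0.4358 0.3516 0.0362] tool move mm [-6.1439 -0.5391 -1.4962] F [-0.4692  0.1447  0.0258] Rz [ 0.2525  0.0613 -0.9657] Rx [0.9385 0.2274 0.2598]
clock: 6.58
position: [0.4445, 0.3537, 0.0361]
ee_rot: [-0.016, 0.984, 0.118, 0.13]
contact_force: [-0.2, -0.2, 0.4]
width: 0.0002
gripper_force: 0.1
t 6.575 tcp [0.4445 0.3537 0.0361] tool move mm [-14.8231  -0.5127  -3.8679] F [-0.2296 -0.1918  0.43  ] Rz [ 0.2522  0.0613 -0.9657] Rx [0.9385 0.2275 0.2596]
```

```bash
python3 -m handwheel '[[[2,0,0.5],[0,0,0],1],[[2,0,0.5],[0,0,0],1],[[0,0,0],[0,0,0],1]]'; python3 -m handwheel '[[[2,0,0.5],[0,0,0],1],[[2,0,0.5],[0,0,0],1],[[0,0,0],[0,0,0],1]]'
python3 - <<'E'
from h import *
togo([.4295,.3506,.036])
cv2.imwrite("pics/s3.png",cv2.resize(vision.get_image("side")[145:345,190:390],None,fx=2.5,fy=2.5,interpolation=2))
E
```

```text
clock: 6.95
position: [0.4469, 0.354, 0.0357]
ee_rot: [-0.015, 0.985, 0.117, 0.128]
contact_force: [-4.8, 0.0, 2.3]
width: -0.0001
gripper_force: 2.3
clock: 7.32
position: [0.4473, 0.3535, 0.0348]
ee_rot: [-0.014, 0.985, 0.117, 0.125]
contact_force: [-13.5, 0.6, 7.0]
width: 0.0
gripper_force: 6.5
t 7.325 tcp [0.4473 0.3535 0.0348] tool move mm [-17.1213  -1.3473  -5.6654] F [-13.4688   0.6192   7.029 ] Rz [ 0.2436  0.0567 -0.9682] Rx [0.9412 0.2273 0.2501]
```

View pics/s3.png

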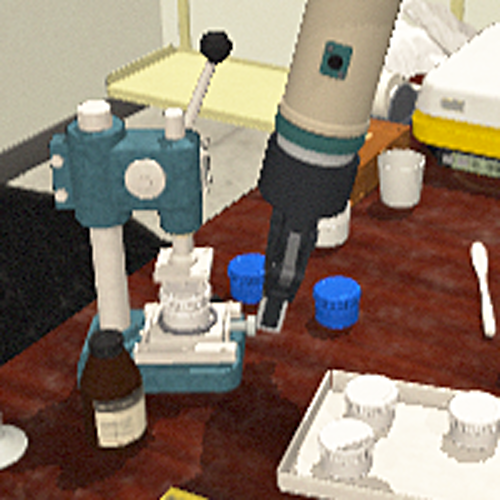

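The plate is home: the jar stands right under the ram foot, the stop was felt at 13 N, and the plate travelled about 28 mm. Next I back off and rise.

```bash
python3 -m handwheel '[[[-20,0,-5],[0,0,0],1],[[-29,0,-8],[0,0,0],1],[[-29,0,-8],[0,0,0],1],[[13,0,-48],[0,0,0],1],[[13,0,-48],[0,0,0],1],[[13,0,-48],[0,0,0],1],[[13,0,-48],[0,0,0],1],[[13,0,-48],[0,0,0],1],[[13,0,-48],[0,0,0],1],[[13,0,-48],[0,-0.8,0],1],[[0,0,0],[0,-0.8,0],1],[[0,0,0],[0,-0.8,0],1],[[0,0,0],[0,0,0],1]]'
python3 - <<'E'
from h import *
togo([.4897,.330,.31])
im=vision.get_image("wrist");cv2.imwrite("pics/w4.png",im)
E
```

```text
clock: 9.0
position: [0.3764, 0.3368, 0.3837]
ee_rot: [-0.0, 0.993, 0.118, 0.006]
contact_force: [-0.5, 0.4, 0.1]
width: 0.0003
gripper_force: 0.0
t 9.0 tcp [0.3764 0.3368 0.3837] tool move mm [107.7     33.098   74.9091] F [-0.5324  0.42    0.0519] Rz [ 0.0111  0.002  -0.9999] Rx [0.9722 0.2339 0.0113]
```

View pics/w4.png

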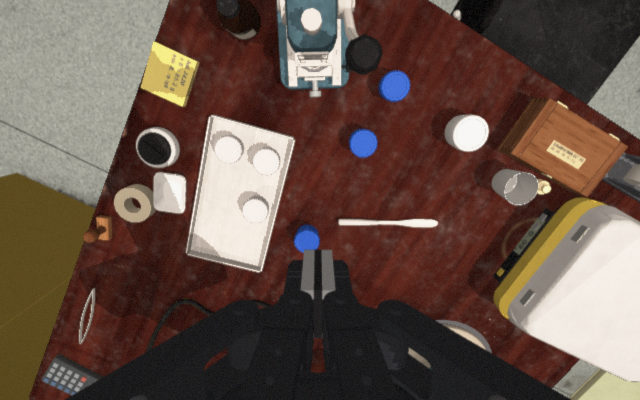

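The ball knob is at (363,55), and the home die knob at (316,92) shows below the head.

Run:
```python
from h import *
b=wz((363,55),.276);print(b,wz((316,95),.038));togo([*b[:2],.31])
```

```text
[0.4888 0.3311 0.276 ] [0.4567 0.359  0.038 ]
t 9.05 tcp [0.3755 0.3366 0.3838] tool move mm [108.0077  31.9408  75.0429] F [0.5262 0.32   0.4205] Rz [ 0.0111  0.002  -0.9999] Rx [0.972  0.2345 0.0113]
```

```bash
python3 -m handwheel '[[[28,8,0],[0,-0.1,0],1],[[28,8,0],[0,0,0],1],[[28,8,10],[0,0,0],1],[[28,8,20],[0,0,0],1],[[0,0,22],[0,0,0],1],[[0,0,20],[0,0,0],1],[[0,0,0],[0,0,0],1]]'
python3 - <<'E'
from h import *
togo([.489,.331,.289])
E
```

```text
clock: 9.93
position: [0.49, 0.3313, 0.3103]
ee_rot: [0.001, 0.993, 0.119, -0.002]
contact_force: [-0.8, -0.4, 0.2]
width: -0.0004
gripper_force: 0.0
t 9.925 tcp [0.49   0.3313 0.3103] tool move mm [-0.9345  0.0116 21.3419] F [-0.785  -0.407   0.1826] Rz [-0.0036 -0.0023 -1.    ] Rx [ 0.9719  0.2355 -0.004 ]
```

```bash
python3 -m handwheel '[[[3,0,12],[0,0,0],1],[[0,0,9],[0,0,0],1],[[0,0,0],[0,0,0],1],[[-4.1,0,2.4],[0,0,0],1],[[-4.1,0,2.5],[0,0,0],1],[[-3.9,0,2.7],[0,0,0],1],[[-3.8,0,2.8],[0,0,0],1],[[-3.7,0,3],[0,0,0],1],[[-3.6,0,3],[0,0,0],1],[[0,0,0],[0,0,0],1]]'
python3 - <<'E'
from h import *
togo([.489,.331,.289])
cv2.imwrite("pics/s5.png",cv2.resize(vision.get_image("side")[125:325,180:380],None,fx=2.5,fy=2.5,interpolation=2))
E
```

```text
clock: 11.18
position: [0.4697, 0.3265, 0.2753]
ee_rot: [0.001, 0.993, 0.119, -0.001]
contact_force: [-1.9, -1.4, 5.3]
width: -0.0003
gripper_force: 2.6
t 11.175 tcp [0.4697 0.3265 0.2753] tool move mm [ 19.8102   0.1783 -13.7808] F [-1.9383 -1.4197  5.2874] Rz [-0.0023 -0.0013 -1.    ] Rx [ 0.9718  0.2357 -0.0025]
```

View pics/s5.png

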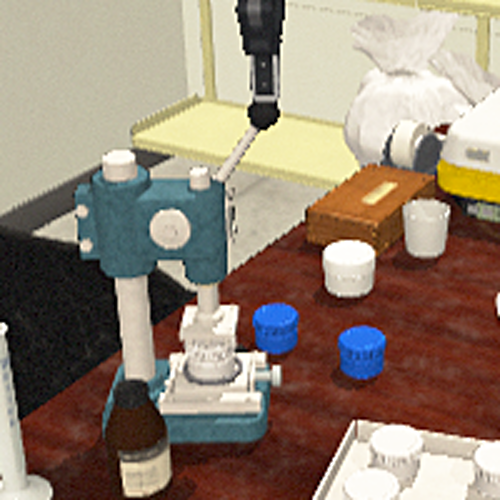

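The tip sits on the ball at (263,113) and the lever is swinging down, with the plate still home. I'll continue along the arc.

```bash
python3 -m handwheel '[[[-3.4,0,3.3],[0,0,0],1],[[-3.4,0,3.3],[0,0,0],1],[[-3.2,0,3.5],[0,0,0],1],[[-3.1,0,3.6],[0,0,0],1],[[-2.8,0,3.6],[0,0,0],1],[[-2.7,0,3.7],[0,0,0],1],[[0,0,0],[0,0,0],1]]'
python3 -m handwheel '[[[-2.5,0,3.9],[0,0,0],1],[[-2.4,0,3.9],[0,0,0],1],[[-2.1,0,4],[0,0,0],1],[[0,0,0],[0,0,0],1]]'
python3 - <<'E'
from h import *
togo([.489,.331,.289])
E
```

```text
clock: 12.1
position: [0.4504, 0.3215, 0.2539]
ee_rot: [0.001, 0.993, 0.119, -0.003]
contact_force: [-4.6, -2.6, 5.4]
width: -0.0005
gripper_force: 3.2
clock: 12.6
position: [0.4435, 0.3197, 0.2426]
ee_rot: [0.001, 0.993, 0.119, -0.003]
contact_force: [-5.2, -3.6, 8.3]
width: -0.0002
gripper_force: 4.9
t 12.6 tcp [0.4435 0.3197 0.2426] tool move mm [ 46.5781  -0.1736 -46.6629] F [-5.2057 -3.5622  8.3421] Rz [-0.0051 -0.003  -1.    ] Rx [ 0.9718  0.2357 -0.0056]
```

```bash
python3 -m handwheel '[[[-1.8,0,3.5],[0,0,0],1],[[-1.5,0,3],[0,0,0],1],[[0,0,0],[0,0,0],1]]'
python3 -m handwheel '[[[-1,0,2.5],[0,0,0],1],[[-1,0,2.5],[0,0,0],1],[[0,0,0],[0,0,0],1]]'
```

```text
clock: 12.98
position: [0.4402, 0.3188, 0.236]
ee_rot: [0.001, 0.993, 0.119, -0.003]
contact_force: [-5.3, -2.9, 8.4]
width: -0.0002
gripper_force: 4.9
clock: 13.35
position: [0.4396, 0.3187, 0.2341]
ee_rot: [0.001, 0.993, 0.119, -0.0]
contact_force: [-6.6, -5.6, 20.8]
width: -0.0004
gripper_force: 11.1
```

```bash
python3 -m handwheel '[[[-0.5,0,3],[0,0,0],1],[[-0.5,0,3],[0,0,0],1],[[0,0,0],[0,0,0],1],[[0,0,0],[0,0,0],1]]'
python3 - <<'E'
from h import *
togo([.489,.331,.289])
cv2.imwrite("pics/s6.png",cv2.resize(vision.get_image("side")[125:325,180:380],None,fx=3,fy=3,interpolation=2))
E
```

```text
clock: 13.85
position: [0.439, 0.3186, 0.2321]
ee_rot: [0.0, 0.993, 0.119, 0.002]
contact_force: [-11.3, -7.0, 37.5]
width: 0.0001
gripper_force: 20.3
t 13.85 tcp [0.439  0.3186 0.2321] tool move mm [ 51.6885  -0.2451 -56.7101] F [-11.26    -6.9623  37.5335] Rz [ 0.0032  0.0002 -1.    ] Rx [0.9718 0.2358 0.0031]
```

View pics/s6.png

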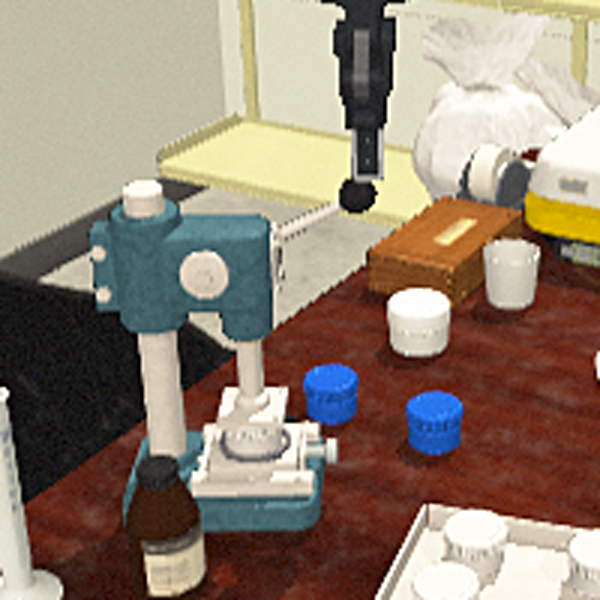

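The ram is down on the lid at a firm stop (37 N). I'll let the lever up along the arc, then clear.

```bash
python3 -m handwheel '[[[2,0,-8],[0,0,0],1],[[3,0,-8],[0,0,0],1],[[4.5,0,-7.5],[0,0,0],1],[[5,0,-7.2],[0,0,0],1],[[5.5,0,-7],[0,0,0],1],[[6,0,-6.5],[0,0,0],1],[[6.5,0,-6],[0,0,0],1],[[7,0,-5.5],[0,0,0],1],[[7,0,-5],[0,0,0],1],[[0,0,-10],[0,0,0],1],[[0,0,-25],[0,0,0],1],[[0,0,-30],[0,0,0],1],[[-30,0,-30],[0,0,0],1],[[-40,0,0],[0,0,0],1],[[0,0,0],[0,0,0],1],[[0,0,0],[0,0,0],1],[[0,0,0],[0,0,0],1],[[0,0,0],[0,0,0],1]]'
python3 - <<'E'
from h import *
cv2.imwrite("pics/s7.png",cv2.resize(vision.get_image("side")[125:325,180:380],None,fx=3,fy=3,interpolation=2))
E
```

```text
clock: 16.15
position: [0.418, 0.3142, 0.38]
ee_rot: [0.0, 0.993, 0.118, -0.0]
contact_force: [-0.6, 0.5, 0.3]
width: -0.0003
gripper_force: 0.0
```

View pics/s7.png

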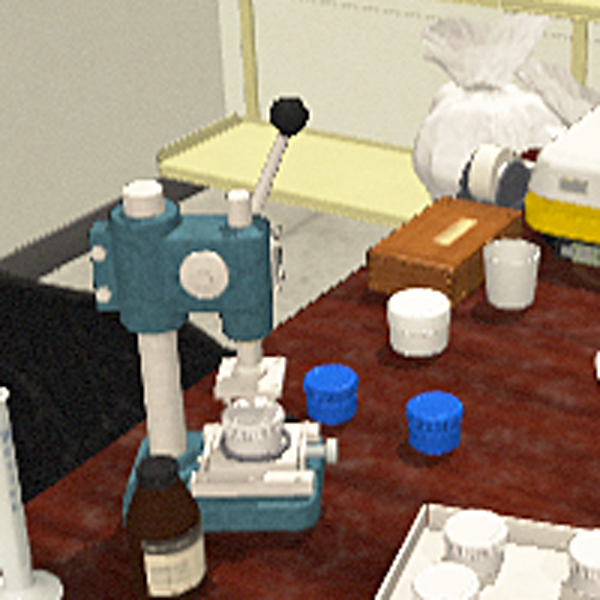

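The lever is fully up at (289,115), the ram is raised, and the closed jar stands in the ring on the home plate. The bystanders are where they were.

```bash
python3 -c "from rig import manip; print(manip.sign_off())"
```

```text
the job is handed in; nothing more can be done
None
```

I handed the job in at about 16 s: the die plate is home, the lid was pressed to a firm stop, the lever is back up, and the last picture shows the closed jar free under the raised ram with the bystanders unmoved (no verdict was returned).

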